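# Slide the loaded tray into the free drying rack

### The arm

A 6-joint arm with a two-finger parallel gripper is mounted at the origin on the work surface. World frame = base frame: x ahead of the robot, y to its left, z up, the work surface at z = 0. Lengths are in m, angles in rad, forces in N, time in s.
With the tool pointing down it reaches from about 0.35 to 0.925 m from the base axis. Payload 6.4 kg.
Tool frame: the origin (TCP) lies at the very end of the fingers, on their centre line; the grasp point (between the pads) lies 19 mm behind it; z points along the fingers, y is the direction in which the jaws open and shut (so a half turn about z gives the same grasp; the last joint's range is limited). The gripper opens to 85 mm and grips with 20 to 120 N. Pads are 22 mm wide; open, the fingers measure 114 mm over their backs; the gripper's body (76 mm by 85 mm) begins 54 mm behind the grasp point. The pads swing forward as they close: fully open they stand 13 mm farther back than shut.
Start: joints at [-1.295, 0.245, 1.558, -0, 1.339, -0.174], TCP at [0.283, -0.585, 0.231] pointing down, gripper open.
Joint ranges: [-3.13, 3.13], [-1.02, 2.26], [0.13, 2.54], [-0.95, 4.09], [0.21, 2.88], [-2.74, 2.74]. Speed limits (rad/s): [2.57, 2.57, 3.14, 3.14, 3.14, 3.14].

### API

Orientations are given as a unit quaternion [x, y, z, w].
In Python, from workcell import r, read_camera, camera_model, job_done, find_in, place_of gives the robot as it stands. The module is installed in compiled form; this text tells all that it offers.
- The arm moves only by the shell command python3 -m creep 'ROWS' [OPENING] [FORCE]. ROWS is JSON, a list that holds one entry, the list of rows, each a list of 4 numbers: the shift along the tool's x, y, z in cm, then the turn about the tool's z in degrees. In form: [[[tx, ty, tz, yaw], ...]]. A call has exactly 10 rows; each row is the pose to reach, as a shift and turn from the pose commanded when the call began, along the tool's axes at that moment; what a row does not reach only later rows make up. A row lasts 1/12 s, in which the tool goes at most 41.7 mm and 7.16 degrees, less where a joint would pass 70% of its speed; a pose out of reach is approached as far as the arm can. A call with a gripper value outside its range is refused whole. OPENING is the opening, from 0 (shut) to 1 (fully open), set as the call begins (- or left out, the last holds). The fingers move at their own pace and stop on an object; FORCE is the grip in N (left out, the last holds). Time passes only in rows, so rows that repeat a pose let the fingers close, or fill a call up. It gives the time, the measured TCP pose, the force and the opening at its end, in the units of the state.
- r.get_obs(): the state, without advancing time (a new reading comes with each control period).
- read_camera(name): name is "scene" or "top"; returns the picture (400x640x3 uint8, blue, green, red); there is no depth.
- camera_model(name): a dict with "camera_matrix" (3x3 intrinsics, pixels), "extrinsics" (4x4, takes a point from world to camera coordinates). Camera axes: x right, y down, z forward; pixel columns grow to the right and rows downward; lengths in m; the calibration is good to about 2 mm. A picture is of the moment at which its call begins. camera_model takes no time and is no camera call.
- job_done(): hands the job in, once; it reports no verdict.
Trained networks look in the newest picture that a camera, given by its name, has taken for a name from the list of things; names that differ only in an ending like _2 or _b are one class to them, and where a whole thing is asked for, a point or a joint stands for the part that bears it (a point fixed in the world has none). Each returns a list of dicts, best first, with "score" (0 to 1); they miss things now and then, are a little off and sometimes report something else, mostly with a low value. They report only what shows in the picture. A call takes as long as a camera call. They do not tell look-alikes from the thing itself.
- find_in(camera, query): "extent" ([centre column, centre row, width, height] in pixels, round what is visible of it).
- place_of(camera, query): "point" ([column, row] in pixels: a listed point, or the origin of a listed thing).
The state is a dict: "t": time; "qpos": joint angles; "joint_vel": joint speeds; "tau": joint torques, N m; "tcp_pos": TCP position; "tool_rot": TCP orientation; "contact_force": force on the tool from outside, world axes, zero at the start; "ft_torque": the same for the moment, N m; "grip_width": finger opening in m.
Only numpy, scipy, OpenCV 4.12 (cv2) and the standard library are available. Lean on these libraries where they do the work, as an engineer would, in place of code of your own. Each camera call takes 0.05 s, during which the arm holds its last target.

### The job

In the woodturning shop, slide the tray that carries the turned finial into the free slotted drying rack, tray body first, until it is fully home against the stop, then let go. Keep the finial standing in its tray, and leave the empty tray where it is.

Things in the scene. Friction and masses are not known exactly. Their poses are not given: they have to be found in the camera images.
- tray: Loaded plywood tray on the bench, about 0.3 kg. Origin: underside centre of its body, 110 (x) by 120 (y), walls 30 mm high. A flat tongue (36 wide, 12 thick) runs from the -x wall to an upright grip centred at x=-115, y=0: 18 thick (x), 50 wide (y), top 85 above the bench, 51 free between it and the wall. The +x end enters the rack first. Slides on the bench; no lift needed.
- finial: Dark turned wooden finial, 70 mm tall, round foot 46 across, standing in the middle of the loaded tray inside a square of low ledges (54 inside, 10 high). Origin: centre of its foot's underside, on the tray floor 6 mm above the bench; z runs up through its tip.
- rack: Free grey rack fixed to the bench (mm). Mouth (x=-55) faces the robot within 10 deg; the tray enters along +x on the bench top, under two lips (45 to 52 high, 96 apart), between walls 140 apart, to a stop at x=55. Origin: on the bench, where a fully home tray's origin lies, front wall flush with mouth. A like rack, full of a wood block, is 200+ to its left or right. Both lie beyond world x=680.
- empty_tray: Bystander: same shape, origin and axes as the loaded tray but empty, standing on the bench 250 mm or more to the left or right of the loaded one. On the opposite side stands a lidded jar, 64 mm across and 75 tall; farther to the right lies a turning gouge.
There are look-alikes about, which are no part of the job. What is shaped like the tray but orange is not meant.

How it is judged:
By the outcome, as a careful person would: the job done as asked, in the order asked, and still so for the second after the job is handed in, with the robot touching nothing.
It also fails if it takes over 45 s, if anything falls off the work surface, if the arm or the gripper's body presses on something with over 40 N, if the wrist force passes 120 N, or if a joint passes its speed limit or range.

## Working session

There is one attempt and no reset: what is moved stays moved. The work goes in short steps, Python scripts to look and compute and a shell command to move; the robot and the scene stay as the last step left them, time stands still between calls to the robot, and variables do not carry over. Pictures are saved under pics/ and viewed, and the job is handed in when it is done.

```bash
mkdir -p pics; python3 - <<'E'
from workcell import r, read_camera, camera_model, find_in, place_of
import cv2, numpy as np
for c in ("scene","top"):
    im=read_camera(c); cv2.imwrite(f"pics/{c}0.png",im)
    for q in ("tray","finial","rack","empty_tray"):
        print(c,q,[(np.round(d["point"]).tolist(),round(d["score"],2)) for d in place_of(c,q)][:4],[(np.round(d["extent"]).tolist(),round(d["score"],2)) for d in find_in(c,q)][:4])
o=r.get_obs(); print(o["t"],o["tcp_pos"],o["tool_rot"],o["grip_width"])
E
```

```text
scene tray [([291.0, 240.0], 0.96), ([198.0, 226.0], 0.77), ([339.0, 155.0], 0.57), ([226.0, 345.0], 0.55)] [([288.0, 225.0, 63.0, 72.0], 0.97), ([328.0, 148.0, 58.0, 44.0], 0.86), ([237.0, 342.0, 88.0, 58.0], 0.8), ([193.0, 234.0, 48.0, 57.0], 0.57)]
scene finial [([290.0, 237.0], 0.72)] [([290.0, 232.0, 18.0, 25.0], 0.53)]
scene rack [([290.0, 238.0], 0.61), ([401.0, 256.0], 0.57)] [([404.0, 252.0, 86.0, 68.0], 0.85)]
scene empty_tray [([428.0, 183.0], 0.67)] [([426.0, 172.0, 62.0, 68.0], 0.56)]
top tray [([460.0, 139.0], 0.8), ([355.0, 210.0], 0.73), ([224.0, 304.0], 0.62), ([440.0, 282.0], 0.56)] [([454.0, 129.0, 79.0, 73.0], 0.75), ([444.0, 274.0, 74.0, 95.0], 0.71), ([225.0, 312.0, 80.0, 93.0], 0.59), ([356.0, 224.0, 53.0, 77.0], 0.58)]
top finial [([352.0, 209.0], 0.71)] [([355.0, 208.0, 26.0, 21.0], 0.81)]
top rack [] [([268.0, 125.0, 69.0, 60.0], 0.82)]
top empty_tray [([172.0, 192.0], 0.55)] [([171.0, 204.0, 60.0, 75.0], 0.75)]
0.9 [ 0.282619   -0.58534896  0.23130211] [ 9.74816139e-01  2.23010079e-01  1.11338798e-06 -5.69185512e-06] 0.08532094320276369
```

View pics/scene0.png

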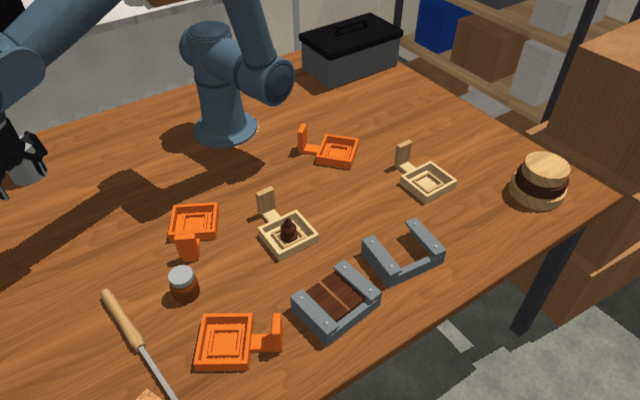

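View pics/top0.png

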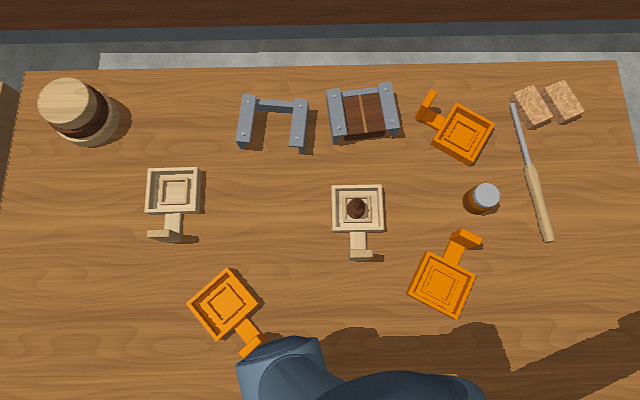

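Candidates for the tray, in top pixels: pale with finial (357,208), pale and empty (173,190), and orange ones at (465,133), (442,283) and (225,303). I choose (357,208), the pale one with the dark finial. For the rack, the candidates are the free one (272,125) and the one with the block (363,112); I choose (272,125). I'll check both in close crops and measure there.

```bash
python3 - <<'E'
import cv2, numpy as np
im=cv2.imread("pics/top0.png")
a=cv2.resize(im[175:270,310:410],None,fx=4,fy=4,interpolation=cv2.INTER_CUBIC)
b=cv2.resize(im[85:160,225:325],None,fx=4,fy=4,interpolation=cv2.INTER_CUBIC)
a=cv2.copyMakeBorder(a,0,20,0,0,0);b=cv2.copyMakeBorder(b,0,a.shape[0]-b.shape[0],0,0,0)
cv2.imwrite("pics/crop.png",np.hstack([a,b]))
s=cv2.imread("pics/scene0.png")
a=cv2.resize(s[175:275,245:335],None,fx=4,fy=4,interpolation=cv2.INTER_CUBIC)
b=cv2.resize(s[205:305,350:450],None,fx=4,fy=4,interpolation=cv2.INTER_CUBIC)
cv2.imwrite("pics/crop_s.png",np.hstack([a,b]))
E
```

```text
(no output)
```

View pics/crop.png

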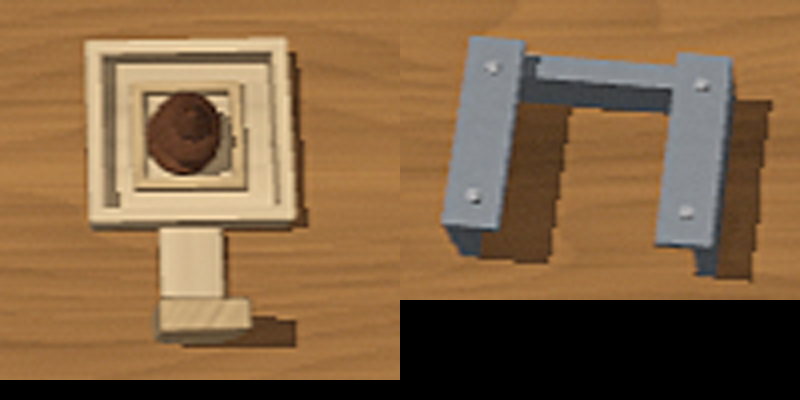

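View pics/crop_s.png

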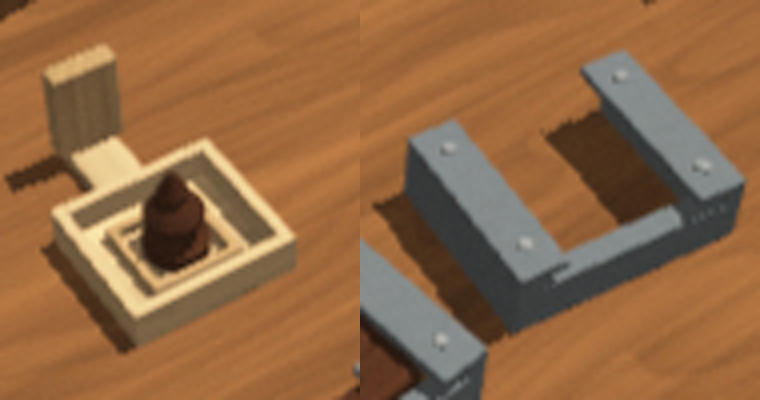

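```bash
cat > h.py <<'E'
import numpy as np
from scipy.optimize import least_squares
from workcell import camera_model
def back(cam,px,z):
    m=camera_model(cam);K=np.array(m["camera_matrix"]);E=np.array(m["extrinsics"])
    R=E[:3,:3];t=E[:3,3];c=-R.T@t
    d=R.T@np.linalg.inv(K)@np.array([px[0],px[1],1.]);return c+d*(z-c[2])/d[2]
def fit(P,W):  # P body xy, W world xy
    f=lambda q:(np.c_[np.cos(q[2])*P[:,0]-np.sin(q[2])*P[:,1]+q[0],np.sin(q[2])*P[:,0]+np.cos(q[2])*P[:,1]+q[1]]-W).ravel()
    s=least_squares(f,[*W.mean(0),0]);return s.x,s.fun
E
python3 - <<'E'
from h import *
def B(pts,off,z,cam): return np.array([back(cam,((x+.5)/4-.5+off[0],(y+.5)/4-.5+off[1]),z)[:2] for x,y in pts])
np.set_printoptions(precision=4,suppress=True)
T=B([(85,40),(288,38),(297,219),(88,221)],(310,175),.03,"top")
G=B([(159,299),(250,298),(252,330),(157,331)],(310,175),.085,"top")
L=B([(71,37),(124,41),(97,228),(42,222),(279,53),(332,58),(314,247),(255,242)],(225,85),.052,"top")
print(T,G,L,sep="\n")
TP=np.array([(55,60),(55,-60),(-55,-60),(-55,60)])/1e3
GP=np.array([(-106,25),(-106,-25),(-124,-25),(-124,25)])/1e3
for n,(P,W) in dict(rim=(TP,T),all=(np.r_[TP,GP],np.r_[T,G])).items(): print(n,fit(P,W))
q,_=fit(np.array([(-55,48),(-55,-48)])/1e3,L[[2,7]]); print("rackmouth",q)
for i,j in((2,1),(3,0),(7,4),(6,5)): d=L[j]-L[i]; print(np.linalg.norm(d),np.arctan2(d[1],d[0]))
# scene cross-check
T=B([(52,212),(205,138),(296,238),(140,320)],(245,175),.03,"scene");print("scene tray",T.mean(0),T)
G=B([(42,73),(107,44),(117,57),(50,84)],(245,175),.085,"scene");print(G.mean(0))
L=B([(409,136),(455,121),(569,262),(521,280),(583,69),(628,51),(743,182),(708,198)],(350-90,205),.052,"scene");print(L)
E
```

```text
[[ 0.6042 -0.0227]
 [ 0.603  -0.145 ]
 [ 0.4928 -0.1443]
 [ 0.494  -0.0219]]
[[ 0.4417 -0.0581]
 [ 0.4413 -0.1073]
 [ 0.4241 -0.1076]
 [ 0.4245 -0.0564]]
[[0.8371 0.1927]
 [0.8337 0.1596]
 [0.7096 0.1732]
 [0.7142 0.2066]
 [0.8235 0.0632]
 [0.8194 0.0303]
 [0.6948 0.0423]
 [0.6987 0.0778]]
rim (array([ 0.5485, -0.0835, -0.0083]), array([-0.0002, -0.0012, -0.    ,  0.001 ,  0.0002,  0.0013,  0.    ,
       -0.0011]))
all (array([ 0.5482, -0.0834, -0.0092]), array([-0.0004, -0.0012, -0.0004,  0.001 , -0.0002,  0.0014, -0.0002,
       -0.001 ,  0.0007,  0.0006,  0.0007, -0.0001, -0.0001,  0.0003,
       -0.0001, -0.0009]))
rackmouth [ 0.7588  0.1192 -0.114 ]
0.1248354063433175 -0.10885632403263741
0.12375546704584447 -0.11197716272624218
0.12567162027142711 -0.11660279007530515
0.1252241869744067 -0.09593918232085766
scene tray [ 0.5503 -0.0805] [[ 0.4957 -0.1404]
 [ 0.4938 -0.0212]
 [ 0.6047 -0.0212]
 [ 0.6071 -0.1392]]
[ 0.4358 -0.081 ]
[[0.6946 0.0485]
 [0.7009 0.08  ]
 [0.8254 0.0656]
 [0.8197 0.0339]
 [0.7119 0.1762]
 [0.7161 0.211 ]
 [0.8384 0.1931]
 [0.8356 0.1667]]
```

Both crops confirm the choice: the left one shows the pale tray with the dark finial standing in its ledges, and the right one shows the rack with no block. The two cameras agree to about 3 mm. Tray: (0.549, -0.082), yaw about -0.4°. Rack: (0.760, 0.1206), yaw about -6.2°. I'll grip the upright across its 18 mm thickness, with the jaws along tray x.

```bash
python3 -m creep '[[[2.5,-2.7,0,-6.4],[5,-5.4,0,-12.8],[7.5,-8.1,0,-19.2],[10,-10.8,0,-25.6],[12.5,-13.5,0,-32],[15,-16.2,0,-38.4],[17.5,-18.9,0,-44.8],[20,-21.6,0,-51.2],[22.5,-24.3,0,-57.6],[25,-27,0,-63.8]]]' 0.7 40
python3 - <<'E'
from workcell import r
import numpy as np
from scipy.spatial.transform import Rotation as R
o=r.get_obs();M=R.from_quat(o["tool_rot"]).as_matrix();print(M.round(3));d=np.array([.434,-.0815,.13])-o["tcp_pos"];print(M.T@d*100, o["grip_width"])
E
```

```text
t: 1.73
tcp_pos: [0.3905, -0.2319, 0.2315]
tool_rot: [0.708, 0.706, 0.0, 0.0]
contact_force: [0.6, 0.5, 0.9]
grip_width: 0.0597
[[ 0.003  1.     0.001]
 [ 1.    -0.003 -0.   ]
 [-0.     0.001 -1.   ]]
[15.05192342  4.30377211 10.14736151] 0.059715506652455494
```

```bash
python3 -m creep '[[[2,0.6,1,0],[4,1.2,2,0],[6,1.8,3,0],[8,2.4,4,0],[10,3,5,0],[12,3.6,6.5,0],[14,4,8,0],[15.1,4.3,10,0],[15.1,4.3,10,0],[15.1,4.3,10,0]]]' 
python3 - <<'E'
from workcell import r,read_camera
import cv2,numpy as np
a=read_camera("top");b=read_camera("scene")
a=cv2.resize(a[150:290,280:420],None,fx=2.8,fy=2.8);b=cv2.resize(b[140:280,230:370],None,fx=2.8,fy=2.8)
cv2.imwrite("pics/pre.png",np.hstack([a,b]));print(r.get_obs()["tcp_pos"])
E
```

```text
t: 2.57
tcp_pos: [0.4339, -0.0824, 0.1308]
tool_rot: [0.709, 0.705, -0.0, -0.001]
contact_force: [1.4, 0.6, 0.9]
grip_width: 0.0598
[ 0.43518345 -0.08379124  0.13257412]
```

View pics/pre.png

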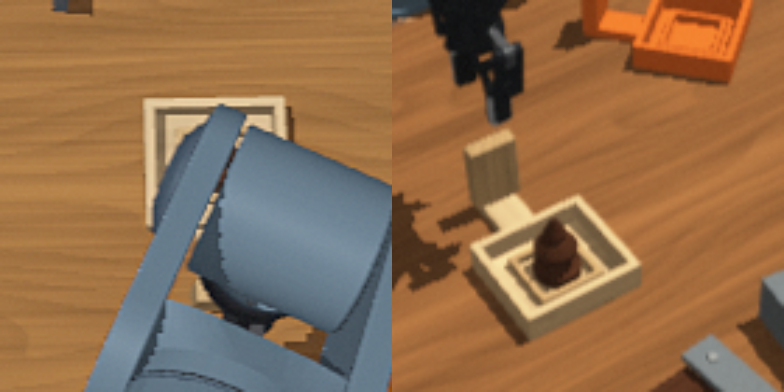

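The gripper (right panel, 490,70) hangs straddling the upright (490,165), and the finial still stands. Lowering now.

```bash
python3 -m creep '[[[0,0,1.2,0],[0,0,2.4,0],[0,0,3.6,0],[0,0,4.8,0],[0,0,6,0],[0,0,7.2,0],[0,0,8.4,0],[0,0,9.4,0],[0,0,9.4,0],[0,0,9.4,0]]]'
```

```text
t: 3.5
tcp_pos: [0.4348, -0.0835, 0.0377]
tool_rot: [0.71, 0.704, 0.0, 0.0]
contact_force: [-0.1, 0.8, 0.5]
grip_width: 0.0598
```

```bash
python3 -m creep '[[[0,0,0,0],[0,0,0,0],[0,0,0,0],[0,0,0,0],[0,0,0,0],[0,0,0,0],[0,0,0,0],[0,0,0,0],[0,0,0,0],[0,0,0,0]]]' 0 30
python3 - <<'E'
from workcell import r,read_camera
import cv2,numpy as np
b=read_camera("scene")
cv2.imwrite("pics/grip.png",cv2.resize(b[140:280,230:370],None,fx=4,fy=4,interpolation=cv2.INTER_CUBIC));o=r.get_obs();print(o["tcp_pos"],o["tool_rot"])
E
```

```text
t: 4.33
tcp_pos: [0.4348, -0.0831, 0.038]
tool_rot: [0.71, 0.705, -0.0, 0.0]
contact_force: [-2.5, 0.5, 6.4]
grip_width: 0.0177
[ 0.43480824 -0.08304628  0.03800668] [ 7.09518003e-01  7.04687242e-01 -1.10839068e-04  2.86593127e-04]
```

View pics/grip.png

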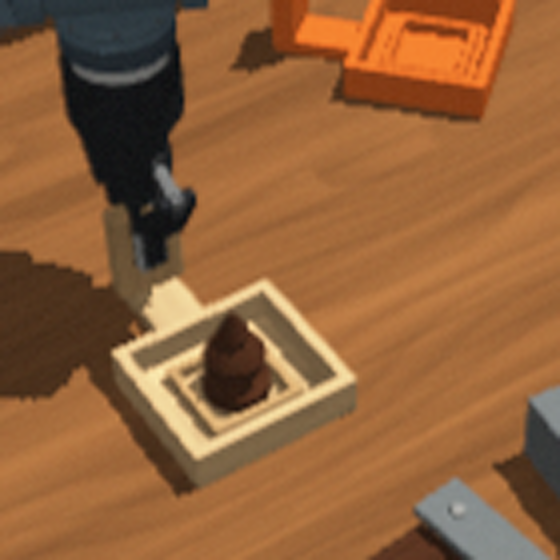

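The fingers closed on the upright at 17.7 mm and the finial stands at about (237,370). Next I slide the tray left, clear of the full rack, turning it in line with the free rack on the way.

```bash
python3 -m creep '[[[0.3,0,0,0],[0.8,0,0,0],[1.6,0,0,0],[2.6,0,0,0],[3.8,0,0,0.5],[5,0,0,1],[6.2,0.1,0,1.5],[7.4,0.2,0,2],[8.6,0.3,0,2.5],[9.8,0.5,0,3]]]'
python3 -m creep '[[[1.2,0.4,0,0.3],[2.4,0.8,0,0.6],[3.6,1.3,0,1],[4.8,1.9,0,1.4],[6,2.6,0,1.8],[7.2,3.3,0,2.2],[8.4,4,0,2.5],[9.4,4.5,0,2.8],[10.2,4.9,0,2.8],[10.5,5,0,2.8]]]'
python3 - <<'E'
from workcell import r
import numpy as np
from scipy.spatial.transform import Rotation as R
o=r.get_obs();M=R.from_quat(o["tool_rot"]).as_matrix();print(M.round(3));d=np.array([.5164,.1471,.038])-o["tcp_pos"];print(M.T@d*100, o["grip_width"], np.degrees(np.arctan2(M[1,0],M[0,0])))
E
```

```text
t: 5.22
tcp_pos: [0.441, 0.0153, 0.0381]
tool_rot: [0.728, 0.686, -0.0, 0.001]
contact_force: [-0.7, -5.6, 4.1]
grip_width: 0.0179
t: 6.05
tcp_pos: [0.4969, 0.1174, 0.038]
tool_rot: [0.744, 0.668, -0.001, 0.001]
contact_force: [-3.6, -6.5, 6.9]
grip_width: 0.0176
[[ 0.107  0.994 -0.   ]
 [ 0.994 -0.107 -0.002]
 [-0.002 -0.    -1.   ]]
[ 3.16192563  1.62275112 -0.00435171] 0.017589894979140142 83.83946759712896
```

```bash
python3 -m creep '[[[0.4,0.1,0,0],[1,0.3,0,0],[1.7,0.6,0,0],[2.3,0.9,0,0],[2.8,1.1,0,0],[3.1,1.2,0,0],[3.15,1.3,0,0],[3.15,1.3,0,0],[3.15,1.3,0,0],[3.15,1.3,0,0]]]'
python3 - <<'E'
from workcell import r,read_camera
import cv2,numpy as np
a=read_camera("top");b=read_camera("scene")
cv2.imwrite("pics/stT.png",a);cv2.imwrite("pics/stS.png",b)
f=lambda m:cv2.resize(m,None,fx=4,fy=4,interpolation=cv2.INTER_CUBIC)
cv2.imwrite("pics/st1.png",f(a[80:220,220:400]));cv2.imwrite("pics/st2.png",f(b[170:310,300:480]))
E
```

```text
t: 6.88
tcp_pos: [0.5122, 0.1469, 0.038]
tool_rot: [0.744, 0.668, -0.001, -0.0]
contact_force: [-6.8, -4.5, 10.7]
grip_width: 0.0176
```

View pics/st1.png

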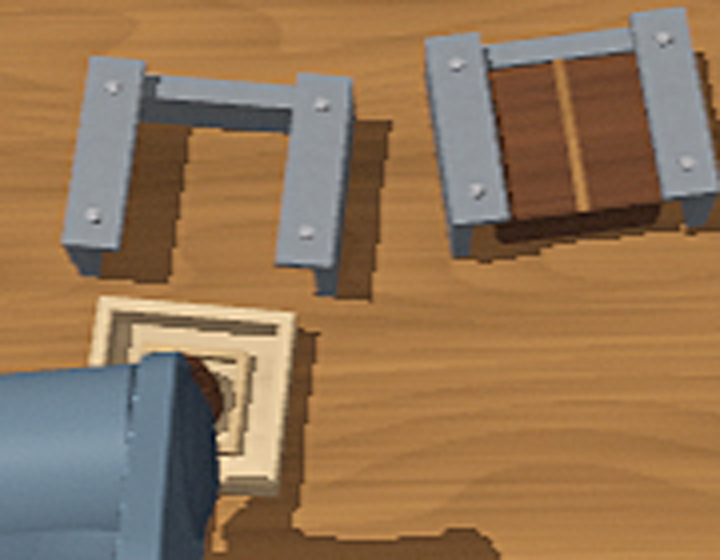

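View pics/st2.png

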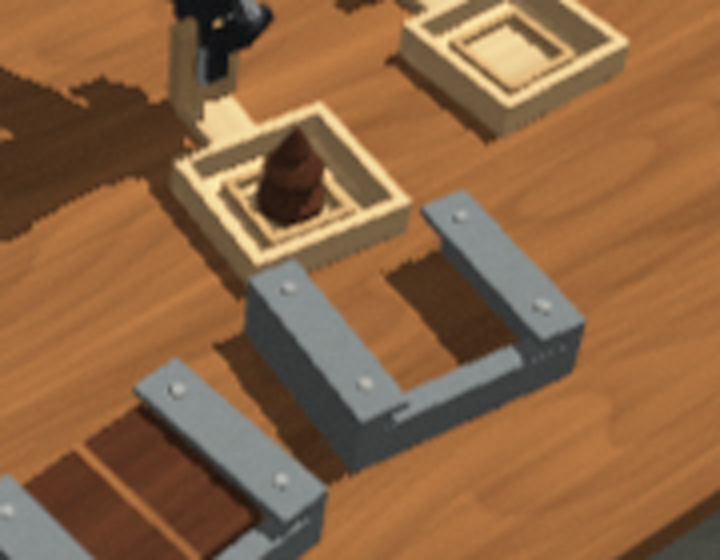

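```bash
python3 - <<'E'
from h import *
np.set_printoptions(precision=4,suppress=True)
def B(pts,off,z,cam): return np.array([back(cam,((x+.5)/4-.5+off[0],(y+.5)/4-.5+off[1]),z)[:2] for x,y in pts])
TP=np.array([(55,60),(55,-60),(-55,-60),(-55,60)])/1e3; RP=np.array([(-55,48),(-55,-48)])/1e3
def rep(T,P,L,cam):
    t,e=fit(P,T); W=fit(RP,L)[0]; th=-.1085
    m=L.mean(0); c,s=np.cos(th),np.sin(th); o=m+.055*np.array([c,s]); d=t[:2]-o
    print(cam,"tray",t,"res",abs(e).max(),"rack",o,W[2],"rel x,y",c*d[0]+s*d[1],-s*d[0]+c*d[1],"dyaw deg",np.degrees(t[2]-th))
rep(B([(100,296),(297,313),(280,490)],(220,80),.03,"top"),TP[:3],B([(118,248),(276,262)],(220,80),.052,"top"),"top")
rep(B([(410,205),(260,270),(172,165),(322,103)],(300,170),.03,"scene"),TP,B([(423,209),(295,262)],(300,170),.052,"scene"),"scene")
E
```

```text
top tray [ 0.6253  0.1319 -0.1023] res 0.0016844363075581015 rack [0.7588 0.1189] -0.11403627706634344 rel x,y -0.13414136296724252 -0.0015860405847412887 dyaw deg 0.3541380548998555
scene tray [ 0.6302  0.135  -0.0944] res 0.002321078108330543 rack [0.7614 0.1218] -0.10696830437196106 rel x,y -0.1318618719118134 -0.0011117774640770645 dyaw deg 0.8072311206953989
```

The views show the tray (top crop 195,390; scene crop 290,185) squarely in front of the free rack's mouth. It is 1.4 mm to the right of centre and 0.5° out, against 10 mm of side play. About 133 mm remain to home.

```bash
python3 -m creep '[[[0.1,0.2,0,0.4],[0.1,0.6,0,0.4],[0.1,1.2,0,0.4],[0.1,2,0,0.4],[0.1,2.8,0,0.4],[0.1,3.6,0,0.4],[0.1,4.4,0,0.4],[0.1,5.2,0,0.4],[0.1,5.8,0,0.4],[0.1,6,0,0.4]]]'
python3 - <<'E'
from workcell import r,read_camera
import cv2,numpy as np
a=read_camera("top");b=read_camera("scene")
f=lambda m:cv2.resize(m,None,fx=2.5,fy=2.5,interpolation=cv2.INTER_CUBIC)
cv2.imwrite("pics/in1.png",np.hstack([f(a[80:220,220:370]),f(b[170:310,310:460])]))
E
```

```text
t: 7.82
tcp_pos: [0.5712, 0.1427, 0.038]
tool_rot: [0.747, 0.665, -0.001, -0.002]
contact_force: [-13.8, 2.0, 16.7]
grip_width: 0.0178
```

View pics/in1.png

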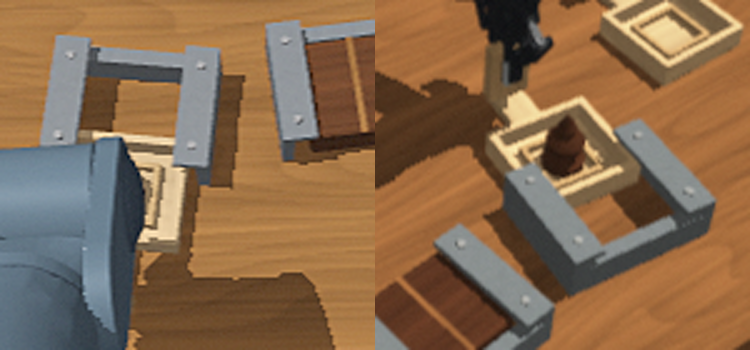

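The front of the tray is under both lips, and the finial stands at (568,145) in the right panel. The downward press has crept up to 17 N, so I ease it by 1 mm while sliding on.

```bash
python3 -m creep '[[[0,0,-0.1,0],[0,0.3,-0.1,0],[0,0.8,-0.1,0],[0,1.4,-0.1,0],[0,2.1,-0.1,0],[0,2.8,-0.1,0],[0,3.5,-0.1,0],[0,4.2,-0.1,0],[0,4.8,-0.1,0],[0,5,-0.1,0]]]'
```

```text
t: 8.75
tcp_pos: [0.6213, 0.1363, 0.038]
tool_rot: [0.747, 0.665, -0.001, -0.001]
contact_force: [-8.0, 0.9, 7.1]
grip_width: 0.0175
```

```bash
python3 -m creep '[[[0,0.2,0,0],[0,0.4,0,0],[0,0.6,0,0],[0,0.8,0,0],[0,1,0,0],[0,1.2,0,0],[0,1.4,0,0],[0,1.6,0,0],[0,1.8,0,0],[0,1.8,0,0]]]'
```

```text
t: 9.58
tcp_pos: [0.6391, 0.1342, 0.038]
tool_rot: [0.747, 0.665, -0.001, -0.001]
contact_force: [-4.6, 1.8, 5.2]
grip_width: 0.0177
```

```bash
python3 -m creep '[[[0,0.05,0,0],[0,0.1,0,0],[0,0.15,0,0],[0,0.2,0,0],[0,0.25,0,0],[0,0.3,0,0],[0,0.35,0,0],[0,0.4,0,0],[0,0.4,0,0],[0,0.4,0,0]]]'
python3 - <<'E'
from workcell import r,read_camera
import cv2,numpy as np
a=read_camera("top");b=read_camera("scene")
f=lambda m:cv2.resize(m,None,fx=2.5,fy=2.5,interpolation=cv2.INTER_CUBIC)
cv2.imwrite("pics/in2.png",np.hstack([f(a[80:220,220:370]),f(b[170:310,310:460])]))
E
```

```text
t: 10.42
tcp_pos: [0.6428, 0.1336, 0.038]
tool_rot: [0.747, 0.665, -0.001, -0.001]
contact_force: [-5.4, 0.6, 4.5]
grip_width: 0.0177
```

View pics/in2.png

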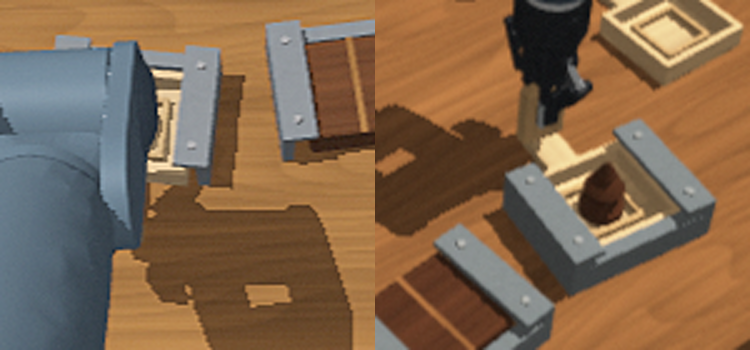

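Nearly home: the tray lies between the lips with the finial standing (603,195, right panel), and no contact with the stop shows yet. I'll creep on until the force rises.

```bash
python3 -m creep '[[[0,0.05,0,0],[0,0.1,0,0],[0,0.15,0,0],[0,0.2,0,0],[0,0.25,0,0],[0,0.3,0,0],[0,0.3,0,0],[0,0.3,0,0],[0,0.3,0,0],[0,0.3,0,0]]]'
```

```text
t: 11.35
tcp_pos: [0.644, 0.1335, 0.038]
tool_rot: [0.747, 0.665, -0.003, -0.002]
contact_force: [-14.6, -0.2, 11.6]
grip_width: 0.018
```

```bash
python3 -m creep '[[[0,0.05,0,0],[0,0.1,0,0],[0,0.15,0,0],[0,0.15,0,0],[0,0.15,0,0],[0,0.15,0,0],[0,0.15,0,0],[0,0.15,0,0],[0,0.15,0,0],[0,0.15,0,0]]]'
python3 - <<'E'
from workcell import r,read_camera
import cv2,numpy as np
a=read_camera("top");b=read_camera("scene")
cv2.imwrite("pics/hS.png",b)
cv2.imwrite("pics/in3.png",cv2.resize(b[190:310,320:460],None,fx=5,fy=5,interpolation=cv2.INTER_CUBIC))
E
```

```text
t: 12.18
tcp_pos: [0.644, 0.1335, 0.038]
tool_rot: [0.746, 0.665, -0.004, -0.004]
contact_force: [-21.8, 1.0, 16.9]
grip_width: 0.0177
```

View pics/in3.png

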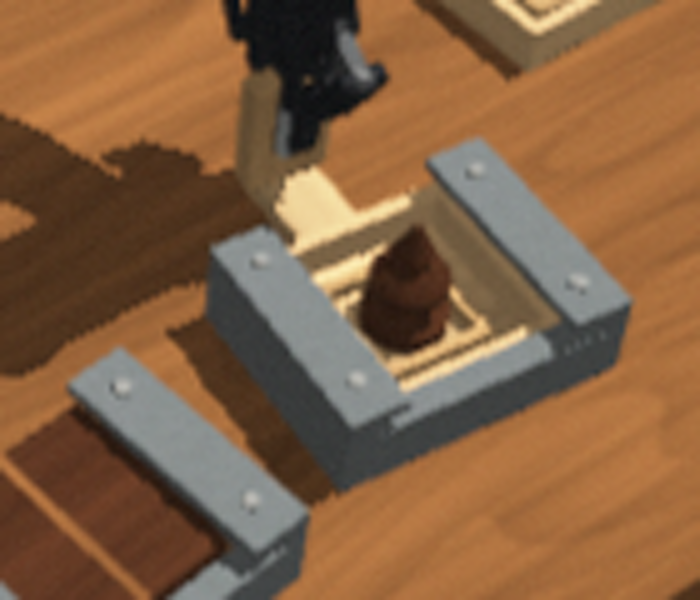

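The stop is reached: the TCP stayed at 0.644 while the push rose to 22 N, and the front rim touches the stop bar (470,365). I'll ease most of the push off, then open.

```bash
python3 -m creep '[[[0,-0.05,0,0],[0,-0.1,0,0],[0,-0.15,0,0],[0,-0.2,0,0],[0,-0.2,0,0],[0,-0.2,0,0],[0,-0.2,0,0],[0,-0.2,0,0],[0,-0.2,0,0],[0,-0.2,0,0]]]'
python3 -m creep '[[[0,0,0,0],[0,0,0,0],[0,0,0,0],[0,0,0,0],[0,0,0,0],[0,0,0,0],[0,0,0,0],[0,0,0,0],[0,0,0,0],[0,0,0,0]]]' 0.6
```

```text
t: 13.12
tcp_pos: [0.6441, 0.1334, 0.038]
tool_rot: [0.747, 0.665, -0.002, -0.002]
contact_force: [-11.4, -0.0, 9.7]
grip_width: 0.0176
t: 13.95
tcp_pos: [0.6465, 0.1327, 0.0383]
tool_rot: [0.747, 0.665, 0.0, 0.0]
contact_force: [0.3, 0.1, 0.5]
grip_width: 0.0512
```

```bash
python3 -m creep '[[[0,0,-0.5,0],[0,0,-1.5,0],[0,0,-3,0],[0,0,-4.5,0],[0,0,-6,0],[0,0,-7.5,0],[0,-0.5,-9,0],[0,-1.5,-10.5,0],[0,-3,-12,0],[0,-5,-13,0]]]'
python3 -m creep '[[[0,-2,0,0],[0,-4,0,0],[0,-6,0,0],[0,-8,0,0],[0,-10,0,0],[0,-12,0,0],[0,-14,0,0],[0,-16,0,0],[0,-17,0,0],[0,-17,0,0]]]'
python3 - <<'E'
from workcell import r,read_camera
import cv2,numpy as np
a=read_camera("top");b=read_camera("scene")
f=lambda m:cv2.resize(m,None,fx=4,fy=4,interpolation=cv2.INTER_CUBIC)
cv2.imwrite("pics/endT.png",f(a[80:210,210:390]));cv2.imwrite("pics/endS.png",f(b[180:310,310:490]))
E
```

```text
t: 14.78
tcp_pos: [0.598, 0.1384, 0.1718]
tool_rot: [0.747, 0.665, 0.002, 0.001]
contact_force: [0.4, -0.6, 0.4]
grip_width: 0.0511
t: 15.62
tcp_pos: [0.4269, 0.1585, 0.1691]
tool_rot: [0.746, 0.665, 0.0, 0.0]
contact_force: [1.0, -0.6, 0.2]
grip_width: 0.0517
```

View pics/endT.png

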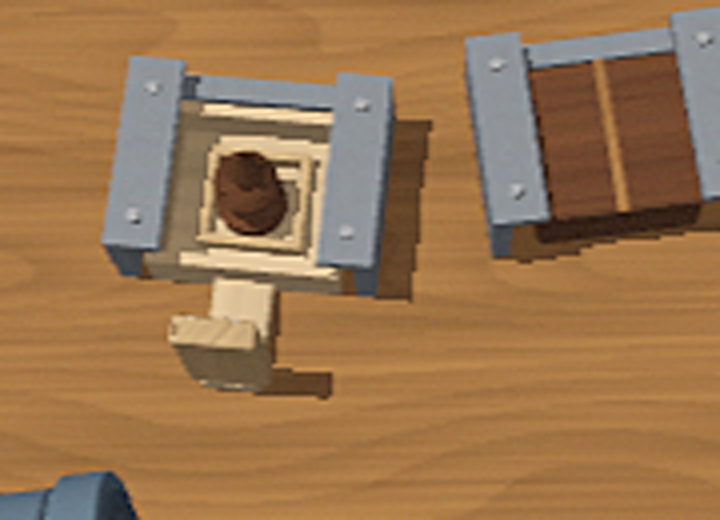

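View pics/endS.png

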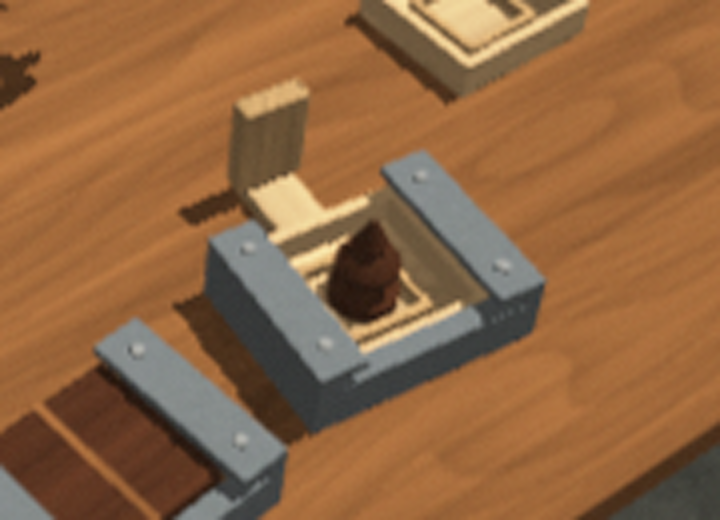

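```bash
python3 - <<'E'
from h import *
np.set_printoptions(precision=4,suppress=True)
def B(pts,off,z,cam): return np.array([back(cam,((x+.5)/4-.5+off[0],(y+.5)/4-.5+off[1]),z)[:2] for x,y in pts])
c,s=np.cos(-.1085),np.sin(-.1085)
for cam,g,rm,l,off in (("top",[(173,315),(259,321),(255,347),(175,344)],[(202,103),(332,112),(338,275),(180,260)],[(157,248),(328,262)],(210,80)),
  ("scene",[(232,107),(300,79),(309,94),(241,120)],[],[(384,172),(257,222)],(310,180))):
    m=B(l,off,.052,cam).mean(0); R=np.array([[c,s],[-s,c]])
    o=m+.055*R[0]
    print(cam,"grip centre in rack (want -.115,0):",R@(B(g,off,.085,cam).mean(0)-o))
    if rm: print("rim pts",(B(rm,off,.03,cam)-o)@R.T)
E
```

```text
top grip centre in rack (want -.115,0): [-0.116   0.0033]
rim pts [[ 0.0537  0.0423]
 [ 0.0547 -0.0406]
 [-0.0541 -0.0561]
 [-0.0529  0.0423]]
scene grip centre in rack (want -.115,0): [-0.1171 -0.0012]
```

```bash
python3 -c "
from workcell import job_done
job_done()"
```

```text
the job is handed in; nothing more can be done
```

I slid the loaded tray, body first, into the free rack up to the stop, opened the gripper and drew the arm clear. I handed the job in at about 15.7 s.

- **Home against the stop:** the TCP stopped moving while the push rose from 15 to 22 N. After release, the top picture put the front rim within about 1 mm of the stop. The grip came out at −116 mm (top) and −117 mm (scene) against −115 mm, which is within the calibration and reading error.
- **Finial:** it stands in its ledges in the last pictures.
- **Other things:** I didn't touch the empty tray, the orange look-alikes or the full rack.
- **Forces:** the largest wrist force reported was about 28 N while sliding into the rack. The tool force was about 1 N after the arm withdrew.
- **Disagreement:** the two cameras differed by 2–3 mm on the rack's position. They also differed by about 4.5 mm sideways on the grip in the last check. Both readings are within the 10 mm of side play.

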